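Crank sample boards under the curing hood

ROBOT

A 6-joint arm with a two-finger parallel gripper is mounted at the origin on the work surface. World frame = base frame: x ahead of the robot, y to its left, z up, the work surface at z = 0. Lengths are in m, angles in rad, forces in N, time in s.
With the tool pointing down it reaches from about 0.325 to 0.925 m from the base axis. Payload 3.1 kg.
Tool frame: the origin (TCP) lies midway between the tips of the shut fingers; the grasp point (between the pads) lies 19 mm behind it; z points along the fingers, y is the line along which they close (so a half turn about z gives the same grasp; the last joint's range is limited). The gripper opens to 85 mm and grips with 20 to 120 N. Pads are 22 mm wide; open, the fingers measure 114 mm over their backs; the gripper's body (76 mm by 85 mm) begins 54 mm behind the grasp point. The pads swing forward as they close: fully open they stand 13 mm farther back than shut.
Start: joints at [-0.112, 0.217, 1.613, -0, 1.311, -0.112], TCP at [0.625, 0, 0.231] pointing down, gripper open.
Joint ranges: [-2.75, 2.75], [-0.78, 2.1], [0.31, 2.55], [-1.13, 4.27], [0.13, 2.63], [-2.58, 2.58]. Speed limits (rad/s): [2.79, 2.79, 3.14, 3.14, 3.14, 3.14].

INTERFACE

Orientations are given as a unit quaternion [w, x, y, z].
In Python, from rig import sensors, get_image, camera_info, order, recognise, silhouettes gives the robot as it stands. The module is installed in compiled form; this text tells all that it offers.
- The arm moves only by the tool servo_tool, never from a script. Its argument "plan" is one flat list of numbers, 7 for each row, row after row: the finger opening in mm, from 0 to 85.4, then the shift along the world's x, y, z in mm, then the turn, a rotation vector about the world's x, y, z in rad. In form: [hand, tx, ty, tz, rx, ry, rz, hand, tx, ty, tz, rx, ry, rz, ...]. A call has exactly 8 rows; each row shifts and turns the commanded pose from where the row before left it; what a row does not reach is not made up. A row lasts 1/12 s, in which the tool goes at most 41.7 mm and 7.16 degrees, less where a joint would pass 70% of its speed; a pose out of reach is approached as far as the arm can. A call is refused whole if a number of a shift passes 41.7 or a number of a turn 0.125, either way. A call with a gripper value outside its range is refused whole. The fingers move at their own pace and stop on an object; "newtons" is the grip in N (left out, the last holds). Time passes only in rows, so rows that do not move let the fingers close, or fill a call up. It gives the time, the measured TCP pose, the force, the opening and the grip force at its end, in the units of the state.
- sensors.read_state(): the state, without advancing time (a new reading comes with each control period).
- get_image(name): name is "scene" or "side" or "wrist"; returns (picture, depth): 480x640x3 uint8, blue, green, red; 480x640 float32, m along the optical axis (not along the pixel's ray), 0 where there is no reading.
- camera_info(name): a dict with "fx", "fy", "cx", "cy" (pixels), "world_to_cam" (4x4, takes a point from world to camera coordinates). Camera axes: x right, y down, z forward; pixel columns grow to the right and rows downward; lengths in m; the calibration is good to about 2 mm. A picture is of the moment at which its call begins: read the wrist's pose just before it. camera_info takes no time and is no camera call; for the wrist camera it gives the pose at the moment of the call.
- order.hand_in(): hands the job in; it is judged then, once.
Trained networks look in the newest picture that a camera, given by its name, has taken for a name from the list of things; names that differ only in an ending like _2 or _b are one class to them, and where a whole thing is asked for, a point or a joint stands for the part that bears it (a point fixed in the world has none). Each returns a list of dicts, best first, with "confidence" (0 to 1); they miss things now and then, are a little off and sometimes report something else, mostly with a low value. They report only what shows in the picture. A call takes as long as a camera call. They do not tell look-alikes from the thing itself.
- recognise(camera, label): "box" ([left, top, right, bottom] in pixels, round what is visible of it).
- silhouettes(camera, label): "mask" (480x640 bool, what is visible of it) and "box" ([left, top, right, bottom] in pixels, round what is visible of it).
The state is a dict: "time": time; "joint_pos": joint angles; "dq": joint speeds; "joint_efforts": joint torques, N m; "position": TCP position; "ee_rot": TCP orientation; "ft_force": force on the tool from outside, world axes, zero at the start; "ft_torque": the same for the moment, N m; "gripper_width": finger opening in m; "grasp_force": force on a finger pad.
Only numpy, scipy, OpenCV 4.12 (cv2) and the standard library are available. Lean on these libraries where they do the work, as an engineer would, in place of code of your own. Each camera call takes 0.05 s, during which the arm holds its last target. There are 200 camera calls.

TASK

Crank the curing unit's tray all the way out from under the hood, take the dark finished board off it and lay it flat and wholly on the cork mat. Lay every white blank there is in a tray pocket of its own, pressed down so that it sits level on the tray floor, then crank the tray fully home under the amber hood. Leave the glue bottle, the plane and the screwdriver where they are.

Things in the scene. Friction and masses are not known exactly. Their poses are not given: they have to be found in the camera images.
- unit: Bench curing unit, fixed: grey base 150 x 580 mm, 12 mm thick. Origin: centre of the base on the bench. The tray runs on it along the unit's y; the hood covers the +y half. A green gearbox, 75 mm square and 80 mm high, stands at x -150, y +160 mm and carries the crank on top
- hood_edge (a point): Middle of the underside of the hood's entry edge (axes as the unit's), 47 mm above the bench. The low hood with its amber see-through panel reaches 285 mm from here along +y and 75 mm to each side; its two lamp bars are 85 mm high. The panel is only 5 mm above the top of a well-seated board, so a board that lies on a rib jams here
- crank (a joint): Hand crank on an upright axle, in rad, with stops at 0 and 12.57 (two turns). Clockwise from above is positive and drives the tray in (+y of the unit) by 22.3 mm per rad: 0 is the tray fully out (its centre at unit y -140 mm), 12.57 fully home (+140 mm). It stays where it is left; turning takes about 2 to 4 N at the grip
- crank_grip (a point): Middle of the crank's red grip, an upright flat paddle fixed to the arm (it does not spin): 18 mm thick (point y, along the circle), 32 mm wide (point x, along the arm), 52 mm high; the steel arm's top is 26 mm below this point. Radius of the circle 55 mm; the axes turn with the crank. 124 mm above the bench, clear above the whole unit
- crank_hub (a point): Point on the crank's axle at the height of the grip's middle; point +x points from the grip to the axle
- pocket0 (a point): Centre of the floor of the tray's outermost pocket, 30 mm above the bench, moving with the tray; x across the tray, y along its travel to the hood. Three pockets in a row along y, 88 mm apart, each 66 mm (x) by 83 mm (y) between blue ribs 8 mm high: a board's 60 mm width goes along x. The x-end ribs leave a 44 mm gap at the middle for the fingers
- pocket1 (a point): The same for the middle pocket
- pocket2 (a point): The same for the pocket nearest the hood. With the tray fully out its centre is 52 mm from the hood's edge
- mat: Cork mat, 200 (x) x 170 (y) mm, 4 mm thick, fixed to the bench. Origin: centre of its underside
- finished: Finished dark brown board, lying in pocket1 at the start, half under the hood (crank at 7.0 rad). 60 x 76 mm and 12 mm thick, about 45 g. Origin: centre of its underside (keep that side down); z is its thickness, x its 60 mm width (the way to grip it), y its 76 mm length. Either end may go either way
- blank0: White-primed wooden board (blank), lying on the bench; there are two or three of them, an absent one reads None. 60 x 76 mm and 12 mm thick, about 45 g. Origin: centre of its underside (keep that side down); z is its thickness, x its 60 mm width (the way to grip it), y its 76 mm length. Either end may go either way
- blank1: White-primed wooden board (blank), lying on the bench; there are two or three of them, an absent one reads None. 60 x 76 mm and 12 mm thick, about 45 g. Origin: centre of its underside (keep that side down); z is its thickness, x its 60 mm width (the way to grip it), y its 76 mm length. Either end may go either way
- blank2: White-primed wooden board (blank), lying on the bench; there are two or three of them, an absent one reads None. 60 x 76 mm and 12 mm thick, about 45 g. Origin: centre of its underside (keep that side down); z is its thickness, x its 60 mm width (the way to grip it), y its 76 mm length. Either end may go either way
- glue: Yellow glue bottle with a red cap, 56 mm across, 160 mm high, standing on the bench. Origin: centre of its underside. To be left alone
- plane: Hand plane, 55 x 170 mm and about 75 mm high, grey with an orange grip. Origin: centre of its underside. To be left alone
- driver: Screwdriver 200 mm long with a black handle, lying on the bench. To be left alone
Not all that is in view belongs to the job. Leave any turquoise or yellow look-alike of the blank0 alone.

How it is judged:
By the outcome, as a careful person would: the job done as asked, in the order asked, and still so for the second after the job is handed in, with the robot touching nothing.
Of blank0, blank1, blank2 only 2 to 3 are there at a start; the rules pass over those that are not, and their reading is None.
At some moment in a run one of blank0, blank1, blank2, finished may be knocked a few centimetres aside while the robot is not near it.
Once in a run the grip may slacken for a moment while it holds something.
It also fails if it takes over 210 s, if anything falls off the work surface, if the arm or the gripper's body presses on something with over 40 N, if the wrist force passes 120 N, or if a joint passes its speed limit or range.

## Working session

There is one attempt and no reset: what is moved stays moved. The work goes in short steps, Python scripts to look and compute and a tool call to move; the robot and the scene stay as the last step left them, time stands still between calls to the robot, and variables do not carry over. Pictures are saved under pics/ and viewed, at most 14 in all, crops included, and the job is handed in when it is done.

Besides the shell and the picture viewer there is one more tool, called as name(argument=value, ...) on one line, values as JSON. servo_tool: Moves the arm, as the interface text tells. Its arguments: {"type":"object","properties":{"plan":{"type":"array"},"newtons":{"type":"number"}},"required":["plan"]}

```bash
mkdir -p pics
cat > h.py <<'E'
import numpy as np, cv2
from rig import sensors, get_image, camera_info, order, recognise, silhouettes
def cloud(cam):
    im,d=get_image(cam); c=camera_info(cam)
    v,u=np.mgrid[:480,:640]
    P=np.stack([(u-c['cx'])/c['fx']*d,(v-c['cy'])/c['fy']*d,d,np.ones_like(d)],-1)
    W=(P@np.linalg.inv(c['world_to_cam']).T)[...,:3]; W[d==0]=np.nan
    return im,W
def proj(cam,p):
    c=camera_info(cam); q=c['world_to_cam']@np.append(p,1); return c['fx']*q[0]/q[2]+c['cx'],c['fy']*q[1]/q[2]+c['cy']
E
python3 - <<'E'
from h import *
s=sensors.read_state(); print(s)
for n in('scene','side'):
    im,W=cloud(n); cv2.imwrite(f'pics/{n}0.png',im); np.save(f'/tmp/{n}.npy',W)
    print(n,camera_info(n)['world_to_cam'].round(3).tolist())
E
```

```text
{'time': 0.0, 'joint_pos': array([-1.12195821e-01,  2.17750462e-01,  1.61492893e+00, -1.26245703e-05,
        1.31130986e+00, -1.12167340e-01]), 'dq': array([-2.46980105e-03,  1.27035418e-03, -1.95657880e-03,  1.90528078e-03,
       -1.18844722e-05, -1.01776900e-03]), 'joint_efforts': array([-2.90135131e-04, -3.96841800e+01, -3.03850436e+01, -2.80225659e-04,
        9.87685227e-03,  9.68610237e-06]), 'position': array([6.24182999e-01, 1.13102157e-04, 2.29973288e-01]), 'ee_rot': array([-0.00093305,  0.70711519,  0.70709735, -0.00075191]), 'ft_force': array([-0.42075809, -0.62303633, -0.15872154]), 'ft_torque': array([-0.01572099, -0.02082469, -0.00880442]), 'grasp_force': 0.0, 'gripper_width': 0.0854631178521857}
scene [[-0.503, 0.864, 0.003, 0.274], [0.672, 0.393, -0.628, -0.268], [-0.544, -0.314, -0.778, 1.456], [0.0, 0.0, 0.0, 1.0]]
side [[0.916, -0.402, 0.008, -0.461], [-0.196, -0.464, -0.864, 0.189], [0.351, 0.789, -0.503, 1.406], [0.0, 0.0, 0.0, 1.0]]
```

View pics/scene0.png

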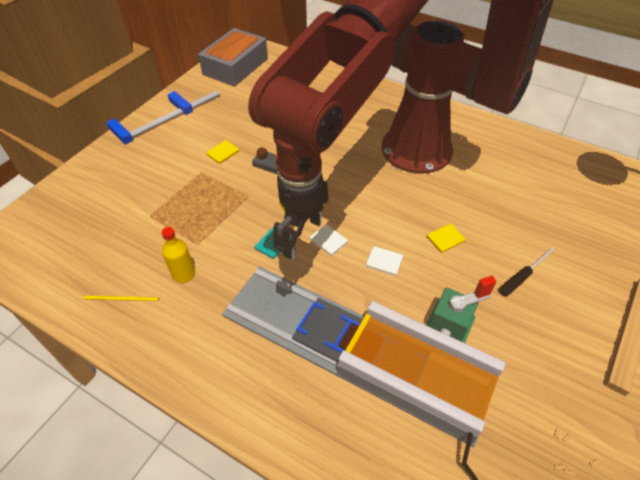

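View pics/side0.png

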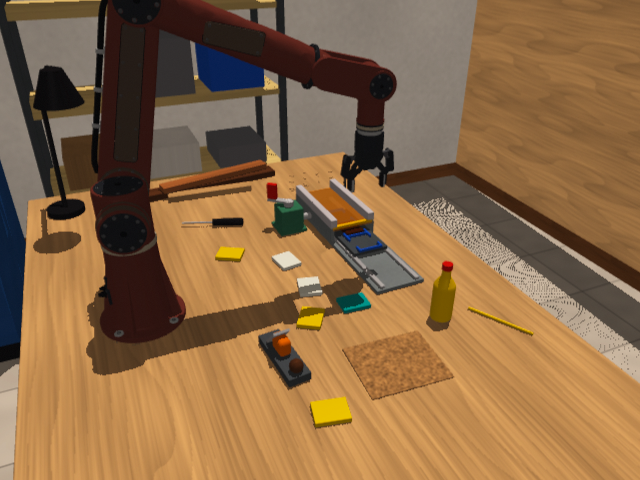

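The scene view shows two white blanks at (385,260) and (328,238). Look-alikes are turquoise at (270,243) and yellow at (222,152) and (446,237), with another yellow at side (310,320). The finished board is at about (325,332), half under the hood. The crank grip is at (486,287), and the mat is at (200,207).

```bash
cat >> h.py <<'E'
def rect(pts):
    (c,s,a)=cv2.minAreaRect((pts[:,:2]*1000).astype(np.float32)); return np.round(c,1),np.round(s,1),round(a,1)
def seg(im,W,lo,hi,z0,z1,amin=40):
    m=cv2.inRange(cv2.cvtColor(im,cv2.COLOR_BGR2HSV),lo,hi)>0
    m&=(W[...,2]>z0)&(W[...,2]<z1)&(W[...,0]>0.15)&(W[...,0]<1.2)&(abs(W[...,1])<.9)
    n,l,st,ce=cv2.connectedComponentsWithStats(m.astype(np.uint8))
    return [(ce[i].round(),st[i][4],W[l==i]) for i in range(1,n) if st[i][4]>=amin]
E
python3 - <<'E'
from h import *
for n in('scene','side'):
    im=cv2.imread(f'pics/{n}0.png'); W=np.load(f'/tmp/{n}.npy'); print(n)
    for nm,lo,hi,z0,z1 in [('white',(0,0,170),(180,40,255),.005,.03),('yellow',(24,150,120),(35,255,255),.003,.03),('turq',(80,120,60),(100,255,255),.003,.03),
      ('green',(60,60,30),(85,255,255),.07,.09),('red',(0,170,120),(5,255,255),.09,.16),('blue',(110,120,60),(130,255,255),.02,.06),('bars',(0,0,90),(180,60,255),.075,.095),('base',(0,0,60),(180,60,200),.006,.018),('cork',(5,60,60),(20,200,220),.0025,.012)]:
        for ce,a,p in seg(im,W,lo,hi,z0,z1): print(nm,ce,a,p.mean(0).round(4),p[:,2].min().round(3),p[:,2].max().round(3),*rect(p))
    print('fin',W[332,325] if n=='scene' else '')
E
```

```text
scene
white [156. 122.] 180 [ 0.3029 -0.7347  0.0113] 0.006 0.016 [ 301.2 -735.2] [ 22.3 169.1] 72.2
white [334. 242.] 304 [ 0.438  -0.0328  0.0098] 0.005 0.014 [438.9 -34.4] [44.5 61.5] 79.0
white [384. 260.] 603 [0.4237 0.0991 0.0098] 0.005 0.015 [423.   98.8] [62.5 73.8] 8.6
white [267. 275.] 115 [ 0.6078 -0.1159  0.0176] 0.007 0.023 [ 606.4 -115.1] [19.9 62.2] 0.2
white [304. 293.] 120 [ 0.6052 -0.0158  0.017 ] 0.007 0.023 [604.1 -16.3] [18.9 62.8] 2.9
white [269. 327.] 470 [ 0.7171 -0.0362  0.0174] 0.007 0.022 [714.8  -9.1] [ 18.8 271.8] 0.9
yellow [222. 151.] 370 [ 0.3059 -0.4782  0.0101] 0.004 0.016 [ 305.1 -479.5] [62.4 78.3] 83.0
yellow [446. 237.] 573 [0.2821 0.2013 0.01  ] 0.004 0.015 [280.7 200.9] [62.2 78.5] 58.4
yellow [ 96. 297.] 66 [ 0.8466 -0.422   0.006 ] 0.003 0.01 [ 847.1 -422.4] [ 7.3 57.7] 29.9
yellow [135. 298.] 110 [ 0.8046 -0.3448  0.0058] 0.003 0.011 [ 805.2 -346.8] [  8.5 109. ] 28.7
turq [266. 246.] 222 [ 0.5312 -0.1707  0.0097] 0.005 0.014 [ 515.8 -163.3] [59.7 71. ] 85.7
green [454. 311.] 669 [0.5168 0.297  0.0777] 0.07 0.083 [507.6 298. ] [72.2 72.9] 0.
[... 7131 characters left out ...]
.7648  0.0036] 0.003 0.006 [ 635.2 -763.4] [42.5 51. ] 45.4
cork [500. 466.] 52 [ 0.5417 -0.7228  0.0035] 0.003 0.005 [ 539.8 -721.9] [14.5 38.7] 77.2
cork [538. 469.] 41 [ 0.6012 -0.7558  0.0035] 0.003 0.006 [ 600.3 -754. ] [35.1 13.1] 41.3
cork [600. 470.] 78 [ 0.704  -0.8031  0.0037] 0.003 0.007 [ 707.3 -805.7] [27.1 41.9] 85.0
cork [630. 467.] 43 [ 0.7604 -0.82    0.0039] 0.003 0.008 [ 758.9 -819.8] [15.3 33.5] 85.1
cork [476. 474.] 75 [ 0.4888 -0.7184  0.0036] 0.003 0.007 [ 487.2 -718.8] [33.8 32. ] 30.3
cork [509. 473.] 46 [ 0.5468 -0.7411  0.0035] 0.003 0.006 [ 548.3 -741.9] [23.9 23.3] 87.2
cork [632. 475.] 47 [ 0.7505 -0.8347  0.0034] 0.003 0.005 [ 750.7 -834.7] [25.  19.9] 34.7
fin
```

Run:
```python
import cv2
im=cv2.imread('pics/scene0.png')
cv2.imwrite('pics/crop0.png',cv2.resize(im[200:360,290:510],None,fx=3.4,fy=3.4,interpolation=cv2.INTER_CUBIC))
```

```text
(no output)
```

View pics/crop0.png

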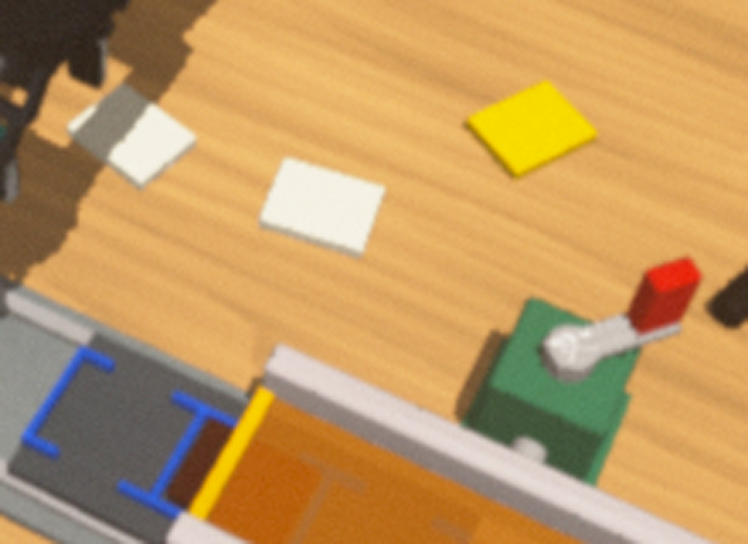

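servo_tool(plan=[0,-13.7,36,0,0,0,0,0,-13.7,36,0,0,0,0,0,-13.7,36,0,0,0,0,0,-13.7,36,0,0,0,0,0,-13.7,36,0,0,0,0,0,-13.7,36,0,0,0,0,0,-13.7,36,0,0,0,0,0,-13.7,36,0,0,0,0], newtons=40)

```text
time: 0.77
position: [0.5141, 0.2894, 0.2308]
ee_rot: [-0.0, 0.707, 0.707, -0.0]
ft_force: [0.5, 0.0, -0.0]
gripper_width: 0.0003
grasp_force: 0.0
```

The crop shows the two white blanks (one half in shadow), a yellow look-alike, the red crank grip, and the brown board just past the hood edge. Next I go to the crank.

servo_tool(plan=[0,-13,35,0,0,0,0,0,-13,35,0,0,0,0,0,0,0,-20,0,0,0,0,0,0,-20,0,0,0,0,0,0,-20,0,0,0,0,0,0,-20,0,0,0,0,0,0,-21,0,0,0,0,0,0,-21,0,0,0])

```text
time: 1.43
position: [0.4889, 0.3579, 0.1078]
ee_rot: [-0.0, 0.707, 0.707, -0.0]
ft_force: [-0.0, -0.5, -0.4]
gripper_width: -0.0001
grasp_force: 0.0
```

Run:
```python
from h import *
s=sensors.read_state(); print(s['position'],s['ft_force'])
for n in('scene','side'):
    im,W=cloud(n)
    for nm,lo,hi,z0,z1 in [('white',(0,0,80),(180,45,255),.005,.03),('red',(0,170,120),(5,255,255),.09,.165),]:
        for ce,a,p in seg(im,W,lo,hi,z0,z1): print(n,nm,ce,a,p.mean(0).round(4),*rect(p))
    cv2.imwrite(f'pics/{n}1.png',im)
hub=np.array([506,297.]);th=np.radians(1.2)
def path(a0,a1,n,R=60.8):
    a=np.radians(np.linspace(a0,a1,n+1)); return hub+R*np.c_[np.cos(a),np.sin(a)]
p=path(111,111+28*16,16); print(p[0],np.diff(p,axis=0).round(1).tolist(),p[8],p[-1])
```

```text
[0.48888941 0.35788844 0.10783465] [-0.00062956 -0.46585104 -0.36807093]
scene white [195. 103.] 45 [ 0.1693 -0.6899  0.0118] [ 175.3 -689.3] [27.5 49.6] 88.2
scene white [156. 122.] 263 [ 0.304  -0.7335  0.0109] [ 302.6 -734.2] [ 29.7 180.7] 74.0
scene white [283. 166.] 227 [ 0.2812 -0.2821  0.0211] [ 276.5 -290.7] [ 45.6 159.7] 4.7
scene white [328. 239.] 552 [ 0.4355 -0.0491  0.0099] [434.2 -49.7] [77.7 59.3] 75.1
scene white [384. 260.] 607 [0.424  0.0993 0.0097] [422.6  98.6] [61.1 73.9] 9.0
scene white [298. 324.] 6936 [0.6763 0.0091 0.0157] [659.6 127. ] [151.9 551.7] 1.2
scene red [168. 233.] 107 [ 0.6967 -0.2938  0.1569] [ 695.1 -295.9] [26.7 22.2] 62.1
side white [382. 269.] 1672 [ 0.654  -0.0624  0.0164] [659.5 -12.6] [149.6 286.3] 1.9
side white [286. 260.] 300 [0.4195 0.0885 0.0136] [419.3  93.5] [60.2 79.9] 9.8
side white [309. 286.] 358 [ 0.4312 -0.0604  0.0141] [432.5 -55.7] [78.  58.2] 75.5
side red [447. 264.] 44 [ 0.6929 -0.3009  0.162 ] [ 693.9 -299.8] [24.3 21.5] 54.8
[484.21122867 353.76168993] [[-24.1, -16.9], [-13.4, -26.2], [0.5, -29.4], [14.3, -25.7], [24.7, -16.0], [29.3, -2.6], [27.1, 11.5], [18.5, 22.9], [5.6, 28.9], [-8.6, 28.1], [-20.8, 20.8], [-28.1, 8.6], [-28.9, -5.6], [-22.9, -18.5], [-11.5, -27.1], [2.6, -29.3]] [561.10351345 271.30480969] [448.5124706  277.20545621]
```

```bash
cat >> h.py <<'E'
hub=np.array([506,297.])
def path(a0,a1,n,R=60.8,start=None):
    a=np.radians(np.linspace(a0,a1,n+1)); p=hub+R*np.c_[np.cos(a),np.sin(a)]
    if start is not None: p[0]=start
    print('end',p[-1],np.diff(p,axis=0).round().astype(int).tolist())
E
python3 -c "
from h import *
path(110,310,8,start=(489,358)); path(310,502,8)"
```

```text
end [545.08148667 250.42449786] [[-26, -18], [-14, -22], [-3, -26], [8, -25], [18, -19], [24, -10], [26, 1], [23, 12]]
end [458.08894618 334.4322177 ] [[16, 20], [6, 25], [-4, 25], [-14, 21], [-21, 13], [-25, 4], [-24, -7], [-19, -16]]
```

servo_tool(plan=[0,-26,-18,0,0,0,0,0,-14,-22,0,0,0,0,0,-3,-26,0,0,0,0,0,8,-25,0,0,0,0,0,18,-19,0,0,0,0,0,24,-10,0,0,0,0,0,26,1,0,0,0,0,0,23,12,0,0,0,0])

```text
time: 2.2
position: [0.5454, 0.2498, 0.1113]
ee_rot: [-0.001, 0.708, 0.706, -0.001]
ft_force: [-7.3, 0.0, 5.5]
gripper_width: 0.0002
grasp_force: 4.8
```

Run:
```python
from h import *
im,W=cloud('scene'); s=sensors.read_state(); print(s['position'],s['ft_force'])
for ce,a,p in seg(im,W,(0,170,120),(5,255,255),.09,.155): print(ce,a,p.mean(0),rect(p))
for ce,a,p in seg(im,W,(110,120,60),(130,255,255),.02,.06): print('blue',ce,a,p.mean(0),rect(p))
cv2.imwrite('pics/crank1.png',im[150:450,200:600])
path(310,502,8,start=s['position'][:2]*1000)
```

```text
[0.55101521 0.25259076 0.11200562] [4.11595121 0.93787455 0.04083876]
[440. 306.] 251 [0.56041411 0.27183165 0.13491396] (array([555.4, 270.8]), array([18.7, 31.9]), 62.1)
blue [179. 101.] 189 [ 0.19922492 -0.72648352  0.0274953 ] (array([ 198.4, -728.9]), array([103.4,  29.9]), 74.4)
blue [118. 129.] 235 [ 0.39771364 -0.79039112  0.02714618] (array([ 395.4, -796.2]), array([107.5,  29.4]), 71.8)
blue [278. 302.] 151 [ 0.66372384 -0.04531609  0.03495092] (array([660.4, -40.9]), array([82.2, 26.2]), 1.0)
blue [311. 319.] 226 [0.66225857 0.03692852 0.03420553] (array([658.2,  36.6]), array([83.5, 44.6]), 2.2)
blue [346. 336.] 175 [0.66034109 0.1213597  0.03434433] (array([656.3, 116.9]), array([83.2, 27.4]), 0.1)
end [458.08894618 334.4322177 ] [[10, 18], [6, 25], [-4, 25], [-14, 21], [-21, 13], [-25, 4], [-24, -7], [-19, -16]]
```

servo_tool(plan=[0,10,18,-1,0,0,0,0,6,25,-1,0,0,0,0,-4,25,-1,0,0,0,0,-14,21,-1,0,0,0,0,-21,13,0,0,0,0,0,-25,4,0,0,0,0,0,-24,-7,0,0,0,0,0,-19,-16,0,0,0,0])

```text
time: 2.92
position: [0.4563, 0.3371, 0.1091]
ee_rot: [0.001, 0.706, 0.708, 0.005]
ft_force: [2.3, 3.3, 2.4]
gripper_width: -0.0
grasp_force: 0.0
```

```bash
cat >> h.py <<'E'
def crank():
    im,W=cloud('scene'); s=sensors.read_state(); print(s['time'],s['position'],s['ft_force'])
    for ce,a,p in seg(im,W,(0,170,120),(5,255,255),.09,.155):
        if p[:,1].mean()>0: c,sz,_=rect(p); print('grip',c,sz,'ang',np.degrees(np.arctan2(*(c-hub)[::-1])),'R',np.hypot(*(c-hub)))
    for ce,a,p in seg(im,W,(110,120,60),(130,255,255),.02,.06):
        if p[:,0].mean()>.5: print('blue',ce,a,*rect(p))
    return s['position'][:2]*1000
E
python3 - <<'E'
from h import *
s=crank(); path(502,516,4,start=s)
E
```

```text
2.9667 [0.45045424 0.33255366 0.10656394] [-3.48069319 -1.47834803 -0.84243559]
blue [250. 289.] 136 [ 661.1 -115.1] [83.5 25.5] 2.1
blue [281. 305.] 222 [659.9 -36.9] [83.4 43.7] 1.5
blue [316. 322.] 230 [657.7  52.6] [82.9 43.3] 0.3
end [450.45643618 321.7295879 ] [[5, -1], [-2, -3], [-2, -3], [-2, -3]]
```

servo_tool(plan=[0,2,-4,0,0,0,0,0,-1,-3,0,0,0,0,0,-1,-3,0,0,0,0,0,-1,-3,0,0,0,0,0,0,0,0,0,0,0,0,0,0,0,0,0,0,0,0,0,0,0,0,0,0,0,0,0,0,0,0])

```text
time: 3.63
position: [0.4534, 0.3207, 0.1049]
ee_rot: [0.0, 0.707, 0.707, -0.001]
ft_force: [-0.1, -0.3, 0.0]
gripper_width: 0.0
grasp_force: 0.0
```

Run:
```python
from h import *
s=crank()
```

```text
3.6833 [0.45326819 0.32073754 0.10484956] [-0.12550441  1.06302785  0.06175785]
blue [248. 287.] 135 [ 662.3 -121.4] [80.3 25.1] 1.9
blue [278. 304.] 222 [660.  -44.9] [82.7 48.3] 1.2
blue [314. 321.] 233 [658.2  44.4] [83.3 46.5] 1.4
blue [348. 336.] 109 [656.2 122.7] [81.9 22.5] 0.7
```

servo_tool(plan=[0,0,-2,0,0,0,0,0,0,-2,0,0,0,0,0,0,-2,0,0,0,0,0,0,-2,0,0,0,0,0,0,-1,0,0,0,0,0,0,0,0,0,0,0,0,0,0,0,0,0,0,0,0,0,0,0,0,0])

```text
time: 4.35
position: [0.4531, 0.3175, 0.1053]
ee_rot: [-0.004, 0.708, 0.707, 0.005]
ft_force: [0.5, 17.4, -6.2]
gripper_width: 0.0003
grasp_force: 0.0
```

Run:
```python
from h import *
s=crank()
```

```text
4.4 [0.45318313 0.31748658 0.10535308] [ 0.05045611 18.97947394 -6.69008124]
blue [247. 287.] 132 [ 662.3 -122.1] [82.2 25.4] 1.1
blue [278. 303.] 217 [660.1 -46. ] [83.  47.2] 1.4
blue [313. 320.] 232 [657.8  43.8] [44.2 84.3] 89.8
blue [348. 336.] 127 [655.6 121.9] [84.1 22.7] 1.3
```

servo_tool(plan=[0,0,10,0,0,0,0,0,0,0,35,0,0,0,0,0,0,38,0,0,0,60,5,-15,30,0,0,0,85,20,-32,0,0,0,0,85,20,-32,0,0,0,0,85,20,-32,0,0,0,0,85,20,-32,0,0,0,0])

```text
time: 5.07
position: [0.539, 0.1773, 0.2089]
ee_rot: [0.001, 0.707, 0.707, -0.0]
ft_force: [0.1, 0.2, -0.5]
gripper_width: 0.0603
grasp_force: 0.0
```

servo_tool(plan=[85,20,-32,0,0,0,0,85,20,-32,0,0,0,0,85,20,-32,0,0,0,0,85,20,-32,0,0,0,0,85,20,-32,0,0,0,0,85,20,-20,0,0,0,0,85,0,0,0,0,0,0,85,0,0,0,0,0,0])

```text
time: 5.73
position: [0.6587, -0.0029, 0.2078]
ee_rot: [-0.0, 0.708, 0.706, -0.001]
ft_force: [0.4, 1.3, 0.2]
gripper_width: 0.0853
grasp_force: 0.0
```

Run:
```python
from h import *
s=sensors.read_state(); print(s['position'],s['ee_rot'],s['ft_force'],s['gripper_width'])
im,W=cloud('wrist'); cv2.imwrite('pics/w1.png',im); np.save('/tmp/w.npy',W)
for ce,a,p in seg(im,W,(0,60,20),(20,255,140),.034,.05): print('fin',ce,a,p.mean(0),*rect(p))
for ce,a,p in seg(im,W,(110,120,60),(130,255,255),.02,.06): print('blue',ce,a,*rect(p))
for n in ['scene','side']:
    im,W=cloud(n); cv2.imwrite(f'pics/{n}2.png',im);
    for ce,a,p in seg(im,W,(0,60,20),(20,255,100),.034,.05): print(n,'fin',ce,a,p.mean(0),*rect(p))
    for ce,a,p in seg(im,W,(0,0,80),(180,45,255),.005,.03): print(n,ce,a,p.mean(0).round(4),*rect(p))
```

```text
[ 0.65870665 -0.00288033  0.20784988] [-2.49741253e-04  7.08066521e-01  7.06145464e-01 -5.68689355e-04] [0.39051837 1.30231022 0.24171625] 0.08534762485507887
fin [327. 219.] 4787 [0.66040354 0.00392133 0.04178086] [660.2   1.9] [59.7 75.5] 1.7
fin [ 21. 441.] 171 [ 0.28493247 -0.2743068   0.04128566] [ 285.  -269.4] [28.4  5.6] 84.9
blue [286.  90.] 55 [624.5 119. ] [20.8  5.1] 81.0
blue [351. 168.] 74 [683.9  50.9] [40.1 15.8] 33.3
blue [302. 169.] 82 [638.   48.9] [17.3 42.9] 61.6
blue [287. 175.] 43 [622.5  46.4] [27.1  2.9] 88.8
blue [339. 182.] 192 [663.3  38.2] [72.4 32.7] 1.5
blue [292. 256.] 44 [625.6 -36.5] [28.3  4.7] 85.2
blue [359. 258.] 132 [694.6 -40. ] [35.4 39.2] 51.4
blue [304. 260.] 45 [636.9 -40.4] [ 9.9 24. ] 61.0
blue [324. 263.] 52 [655.7 -44. ] [21.6  5.2] 3.5
blue [355. 269.] 42 [688.7 -49.6] [13.3 28.9] 50.5
blue [329. 334.] 311 [ 664.  -121.9] [78.9 24.7] 1.3
scene fin [297. 311.] 838 [0.66290528 0.0025176  0.03978291] [660.7   1.5] [61.8 76.4] 2.8
scene fin [466. 450.] 72 [0.75388605 0.41743743 0.04244423] [753.5 418.1] [33.5  7.6] 14.2
scene [195. 103.] 4
[... 419 characters left out ...]
 [230.6 423.7] [ 4.  87.3] 70.7
scene [306. 332.] 5292 [0.6875 0.0372 0.0219] [660.  127.6] [150.8 552.5] 1.1
side fin [213. 178.] 197 [0.36086403 0.70492159 0.03831873] [370.3 705.4] [415.8  41.2] 7.1
side fin [374. 251.] 286 [ 0.65733452 -0.00649357  0.04389537] [659.   -3.6] [61.6 75.6] 2.2
side fin [296. 366.] 110 [ 0.27418613 -0.36664107  0.04292086] [ 275.8 -364.6] [20.8 30.5] 72.0
side [348. 255.] 205 [0.5946 0.0393 0.0169] [594.1  39.9] [ 19.4 177.2] 1.6
side [286. 260.] 300 [0.4197 0.0881 0.0139] [420.3  94.5] [58.7 78.4] 9.6
side [395. 283.] 225 [ 0.6515 -0.1413  0.0158] [ 663.5 -136.7] [ 48.2 147.7] 82.9
side [309. 286.] 355 [ 0.4311 -0.0591  0.014 ] [432.7 -55.1] [79.  58.1] 76.4
```

View pics/w1.png

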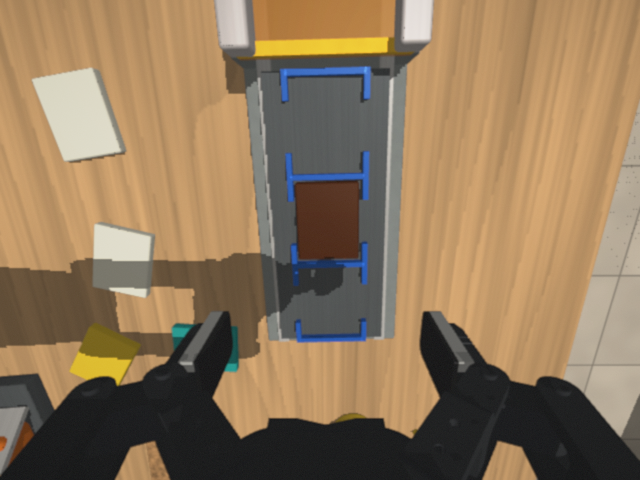

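The wrist view shows the empty pockets, the brown board in the middle pocket at (327,220), and only two white blanks, at (80,115) and (122,260). Next I pick up the finished board.

servo_tool(plan=[85,1,2,-35,0,0,0.025,85,0,1,-35,0,0,0,85,0,0,-35,0,0,0,85,0,0,-30,0,0,0,85,0,0,-20,0,0,0,85,0,0,-15,0,0,0,85,0,0,-12,0,0,0,85,0,0,0,0,0,0], newtons=50)

```text
time: 6.55
position: [0.6572, 0.003, 0.0238]
ee_rot: [-0.002, 0.698, 0.716, -0.001]
ft_force: [-1.5, 0.6, -0.7]
gripper_width: 0.0849
grasp_force: 0.0
```

servo_tool(plan=[58,0,0,0,0,0,0,55,0,0,0,0,0,0,50,0,0,0,0,0,0,50,0,0,0,0,0,0,50,0,0,0,0,0,0,50,0,0,0,0,0,0,50,0,0,15,0,0,0,50,0,0,25,0,0,0], newtons=50)

```text
time: 7.22
position: [0.6561, 0.0022, 0.0637]
ee_rot: [-0.003, 0.698, 0.716, -0.002]
ft_force: [0.0, -0.4, -1.0]
gripper_width: 0.0587
grasp_force: 54.8
```

Run:
```python
from h import *
s=sensors.read_state(); print(s['position'],s['ft_force'],s['gripper_width'],s['grasp_force'])
im,W=cloud('scene')
for u,v in [(205,174),(247,200),(196,241),(152,208)]: print(W[v,u])
im,W=cloud('wrist'); cv2.imwrite('pics/w2.png',im)
for ce,a,p in seg(im,W,(0,60,20),(20,255,140),.04,.12): print('fin',ce,a,p.mean(0),*rect(p))
```

```text
[0.65610654 0.00223659 0.063694  ] [ 0.02455905 -0.38578041 -1.01310192] 0.05872518469321302 54.79782164096832
[ 0.39890363 -0.46934815 -0.00160464]
[ 4.22372850e-01 -3.07565320e-01  1.69907906e-04]
[ 0.60179005 -0.3343807   0.00095201]
[ 0.57116262 -0.50900359 -0.00240635]
fin [326. 318.] 19878 [0.66367601 0.00504842 0.08421221] [6.64e+02 1.00e-01] [60.6 76.2] 1.5
```

servo_tool(plan=[50,0,0,25,0,0,0,50,0,0,30,0,0,0,50,-15,-32,10,0,0,0,50,-15,-34,0,0,0,0,50,-15,-34,0,0,0,0,50,-15,-34,0,0,0,0,50,-15,-34,0,0,0,0,50,-15,-34,0,0,0,0])

```text
time: 7.98
position: [0.568, -0.2011, 0.1311]
ee_rot: [-0.0, 0.698, 0.716, -0.0]
ft_force: [0.6, -0.9, -1.9]
gripper_width: 0.0582
grasp_force: 54.8
```

servo_tool(plan=[50,-12,-34,0,0,0,0,50,-12,-34,0,0,0,0,50,-12,-34,0,0,0,0,50,-12,-34,0,0,0,0,50,-12,-34,0,0,0,0,50,-4,-30,0,0,0,0,50,0,0,0,0,0,0,50,0,0,0,0,0,0])

```text
time: 8.65
position: [0.5045, -0.4014, 0.131]
ee_rot: [-0.0, 0.699, 0.715, 0.0]
ft_force: [0.0, -0.4, -0.7]
gripper_width: 0.0583
grasp_force: 54.8
```

Run:
```python
from h import *
s=sensors.read_state(); print(s['position'],s['ft_force'],s['gripper_width'],s['grasp_force'])
im,W=cloud('wrist'); cv2.imwrite('pics/w3.png',im)
for ce,a,p in seg(im,W,(0,60,20),(20,255,140),.08,.2): print('fin',ce,a,p.mean(0),*rect(p))
for u,v in [(100,100),(320,20),(540,100),(320,470)]: print(W[v,u])
```

```text
[ 0.50445464 -0.40143519  0.13099442] [ 0.01255416 -0.35140677 -0.65671434] 0.05834671946288131 54.82106924057007
fin [326. 318.] 20058 [ 0.50565686 -0.39652565  0.14346453] [ 508.5 -401.7] [65.8 76.9] 1.6
fin [220. 333.] 42 [ 0.46318115 -0.39462266  0.15797895] [ 464.3 -392.7] [6.9 1. ] 64.9
fin [487. 365.] 180 [ 0.55789642 -0.38901978  0.18169444] [ 556.6 -390.1] [24.6  7. ] 1.3
fin [122. 381.] 73 [ 0.44426093 -0.39035856  0.19134044] [ 444.6 -390.2] [5.2 2. ] 22.5
fin [176. 438.] 86 [ 0.45813631 -0.41198952  0.1916424 ] [ 459.7 -410.4] [12.5  3.9] 37.4
fin [476. 438.] 99 [ 0.55396882 -0.40965338  0.19201901] [ 552.6 -408.3] [ 4.1 12.1] 59.0
[ 0.33183355 -0.29657288 -0.00061233]
[ 4.97967225e-01 -2.40660244e-01  1.38646667e-04]
[ 6.65639642e-01 -2.88668640e-01  5.45846786e-05]
[ 0.50426019 -0.39052111  0.21842868]
```

View pics/w3.png

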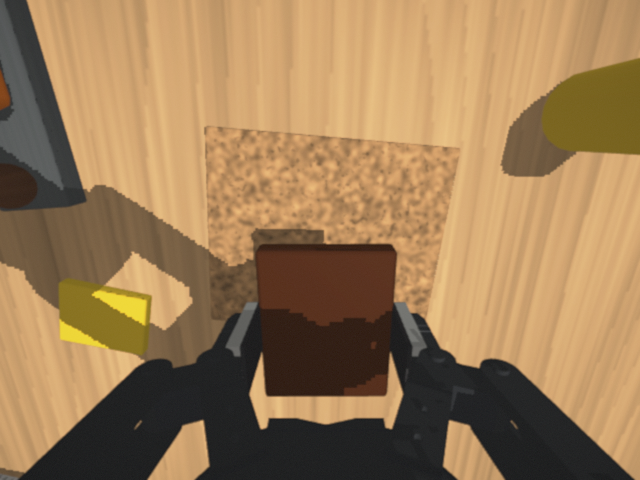

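The board is held level, and the mat's far edge runs from (206,127) to (460,148). I'll work out the mat centre from those corners.

Run:
```python
from h import *
c=camera_info('wrist'); T=np.linalg.inv(c['world_to_cam'])
def gp(u,v,z=.004):
    d=T[:3,:3]@[(u-c['cx'])/c['fx'],(v-c['cy'])/c['fy'],1]; o=T[:3,3]; return (o+d*(z-o[2])/d[2])*1000
a,b=gp(206,127),gp(460,148); e=(b-a)[:2]; print(a,b,np.hypot(*e)); n=np.array([e[1],-e[0]])/np.hypot(*e)
print('centre',(a+b)[:2]/2+n*85)
```

```text
[ 412.15592153 -314.07303587    4.        ] [ 608.76530372 -324.78421965    4.        ] 196.90093605897357
centre [ 505.83671068 -404.30276711]
```

servo_tool(plan=[50,0,-3,-30,0,0,0,50,0,0,-35,0,0,0,50,0,0,-30,0,0,0,50,0,0,-18,0,0,0,50,0,0,-10,0,0,0,50,0,0,-5,0,0,0,50,0,0,-2,0,0,0,50,0,0,0,0,0,0])

```text
time: 9.37
position: [0.5067, -0.4023, 0.0031]
ee_rot: [0.001, 0.698, 0.716, 0.0]
ft_force: [-0.3, 0.3, 0.8]
gripper_width: 0.0585
grasp_force: 54.8
```

servo_tool(plan=[50,0,0,-1,0,0,0,50,0,0,-1,0,0,0,50,0,0,0,0,0,0,64,0,0,0,0,0,0,70,0,0,0,0,0,0,85,0,0,0,0,0,0,85,0,0,0,0,0,0,85,0,0,0,0,0,0])

```text
time: 10.03
position: [0.5054, -0.4028, -0.0009]
ee_rot: [-0.0, 0.698, 0.716, -0.0]
ft_force: [0.0, -0.3, -0.3]
gripper_width: 0.0851
grasp_force: 0.0
```

servo_tool(plan=[85,0,0,15,0,0,0,85,0,0,25,0,0,0,85,0,0,35,0,0,0,85,0,0,35,0,0,0,85,0,5,35,0,0,0,85,-7,38,10,0,0,0,85,-7,38,0,0,0,0,85,-7,38,0,0,0,0])

```text
time: 10.7
position: [0.4853, -0.2842, 0.1576]
ee_rot: [0.003, 0.699, 0.715, 0.0]
ft_force: [0.4, 1.4, 0.8]
gripper_width: 0.0849
grasp_force: 0.0
```

Run:
```python
from h import *
s=sensors.read_state(); print(s['position'],s['ft_force'],s['gripper_width'],s['grasp_force'])
im,W=cloud('scene'); cv2.imwrite('pics/s3.png',im[130:330,100:440])
for ce,a,p in seg(im,W,(0,90,20),(15,255,90),.008,.03): print('fin',ce,a,p.mean(0),p[:,2].min(),p[:,2].max(),*rect(p))
for ce,a,p in seg(im,W,(0,0,80),(180,45,255),.005,.03): print(ce,a,p.mean(0).round(4),*rect(p))
```

```text
[ 0.48529463 -0.28420275  0.15759666] [0.44964159 1.41407858 0.81802866] 0.0848987033923268 0.0
fin [279. 164.] 49 [ 0.27742345 -0.30043787  0.01996349] 0.015541157754316748 0.02469946549931812 [ 279.9 -303. ] [84.8 32.5] 66.9
fin [198. 206.] 331 [ 0.51240634 -0.39636338  0.01375858] 0.008018693589314618 0.02027507181696342 [ 510.9 -400. ] [56.8 72.9] 1.6
fin [515. 280.] 313 [0.33212882 0.38842986 0.02069046] 0.008015808583527462 0.02784490166754161 [326.6 389. ] [ 23.1 100.2] 70.6
[195. 103.] 43 [ 0.1687 -0.6915  0.0113] [ 174.9 -692.8] [46.9 23.7] 3.3
[155. 122.] 259 [ 0.3055 -0.7333  0.0112] [ 303.3 -733.7] [ 26.5 179.1] 74.0
[263. 162.] 72 [ 0.2941 -0.3427  0.02  ] [ 291.3 -342.1] [24.2 53. ] 2.8
[302. 171.] 173 [ 0.2704 -0.2291  0.0213] [ 271.1 -229.2] [46.6 53.1] 89.7
[328. 239.] 549 [ 0.4355 -0.0491  0.0099] [434.1 -49.3] [76.9 60.3] 74.9
[384. 260.] 612 [0.4238 0.0994 0.0097] [423.1  98.7] [62.5 74.2] 8.5
[303. 327.] 6308 [0.681  0.0255 0.0226] [660.1 126.7] [150.6 549. ] 1.2
```

servo_tool(plan=[85,-7,33,0,0,0,-0.096,85,-7,33,0,0,0,-0.096,85,-7,33,0,0,0,-0.096,85,-7,33,0,0,0,0,85,-7,33,0,0,0,0,85,-7,33,0,0,0,0,85,-7,30,0,0,0,0,85,0,0,0,0,0,0])

```text
time: 11.42
position: [0.4334, -0.0518, 0.1544]
ee_rot: [-0.002, 0.792, 0.61, 0.0]
ft_force: [-0.4, 0.4, -0.1]
gripper_width: 0.0851
grasp_force: 0.0
```

```bash
cat >> h.py <<'E'
def wwhite(lo=.005,hi=.03,hl=(0,0,80),hh=(180,50,255)):
    s=sensors.read_state(); im,W=cloud('wrist')
    q=s['ee_rot']; R=cv2.Rodrigues(np.array(q[1:])/np.linalg.norm(q[1:])*2*np.arctan2(np.linalg.norm(q[1:]),q[0]))[0]
    print(s['time'],s['position']*1000,'tool y ang',np.degrees(np.arctan2(R[1,1],R[0,1])),s['ft_force'],s['gripper_width'],s['grasp_force'])
    for ce,a,p in seg(im,W,hl,hh,lo,hi,300): print(ce,a,p.mean(0).round(4),*rect(p))
    return im,W
E
python3 -c "
from h import *
im,W=wwhite(); cv2.imwrite('pics/w4.png',im)"
```

```text
11.4167 [433.449777   -51.75216033 154.35855621] tool y ang -14.836542682528465 [-0.37383506  0.40760494 -0.14814382] 0.08505714346242259 0.0
[260.  54.] 8417 [0.4237 0.0937 0.012 ] [423.8  94. ] [59.7 75.8] 8.8
[507. 142.] 6473 [ 0.5982 -0.0228  0.0149] [613.8 -33. ] [ 49.9 241.9] 1.4
[325. 230.] 5384 [ 0.4361 -0.0523  0.0122] [435.4 -54.3] [75.8 59.6] 75.8
```

servo_tool(plan=[85,2,-2.5,-35,0,0,0.01,85,0,0,-35,0,0,0,85,0,0,-33,0,0,0,85,0,0,-25,0,0,0,85,0,0,-17,0,0,0,85,0,0,-8,0,0,0,85,0,0,-5,0,0,0,85,0,0,0,0,0,0])

```text
time: 12.13
position: [0.4376, -0.0591, -0.0039]
ee_rot: [-0.0, 0.791, 0.612, -0.0]
ft_force: [-0.3, -0.1, 0.4]
gripper_width: 0.0852
grasp_force: 0.0
```

servo_tool(plan=[58,0,0,0,0,0,0,55,0,0,0,0,0,0,50,0,0,0,0,0,0,50,0,0,0,0,0,0,50,0,0,0,0,0,0,50,0,0,0,0,0,0,50,0,0,25,0,0,0,50,0,0,40,0,0,0], newtons=50)

```text
time: 12.8
position: [0.433, -0.0572, 0.0585]
ee_rot: [-0.004, 0.791, 0.612, -0.003]
ft_force: [0.6, -0.6, -0.4]
gripper_width: 0.0583
grasp_force: 54.3
```

```bash
python3 -c "
from h import *
im,W=wwhite(.03,.13)"
```

```text
12.8 [433.04624986 -57.18657294  58.49616533] tool y ang -14.497567146499494 [ 0.5721029  -0.61266923 -0.37604285] 0.05828552754359348 54.33767080307007
[625. 182.] 2531 [ 0.6124 -0.0489  0.0328] [612.5 -53.7] [ 11.6 192.8] 3.6
[325. 306.] 21944 [ 0.4446 -0.0492  0.0827] [444.5 -54. ] [76.2 73.4] 76.5
```

servo_tool(plan=[50,0,0,35,0,0,0.07,50,15,3,25,0,0,0.07,50,35,9,0,0,0,0.07,50,35,9,0,0,0,0.064,50,35,9,0,0,0,0,50,35,9,0,0,0,0,50,35,9,0,0,0,0,50,30,9,0,0,0,0])

```text
time: 13.52
position: [0.6596, -0.0007, 0.1215]
ee_rot: [0.001, 0.699, 0.715, 0.0]
ft_force: [1.0, -0.7, 0.7]
gripper_width: 0.0583
grasp_force: 54.4
```

servo_tool(plan=[50,7,0,-8,0,0,0,50,0,0,-8,0,0,0,50,0,0,-8,0,0,0,50,0,0,-8,0,0,0,50,0,0,0,0,0,0,50,0,0,0,0,0,0,50,0,0,0,0,0,0,50,0,0,0,0,0,0])

```text
time: 14.18
position: [0.6644, -0.0018, 0.0901]
ee_rot: [0.0, 0.7, 0.714, 0.0]
ft_force: [0.4, -0.1, -0.2]
gripper_width: 0.0585
grasp_force: 54.4
```

```bash
python3 -c "
from h import *
im,W=wwhite(.06,.13); cv2.imwrite('pics/w5.png',im); np.save('/tmp/w5.npy',W)
for ce,a,p in seg(im,W,(110,120,40),(130,255,255),.02,.06): print('blue',ce,a,*rect(p))
"
```

```text
14.1833 [664.44104413  -1.76229319  90.07579591] tool y ang 1.1830583524259948 [ 0.39195585 -0.0902556  -0.19111284] 0.05845825994712292 54.376657605171204
[326. 306.] 22013 [0.6654 0.0085 0.1043] [666.5   3.7] [74.  76.8] 1.4
blue [258. 198.] 153 [624.7  44.1] [ 7.3 39.1] 1.3
blue [325. 196.] 117 [665.2  45. ] [57.1  0.7] 1.4
blue [380. 215.] 81 [697.6  36.9] [ 6.9 19.3] 1.8
blue [293. 205.] 106 [648.3  40. ] [41.4  6.1] 10.0
blue [366. 205.] 50 [687.9  40.7] [ 4.4 13.9] 80.4
blue [274. 408.] 67 [ 629.2 -119.7] [17.7  6.6] 83.4
blue [369. 407.] 63 [ 701.  -119.1] [ 5.3 18.4] 7.5
blue [325. 421.] 65 [ 668.4 -131.3] [21.1  3. ] 1.9
```

View pics/w5.png

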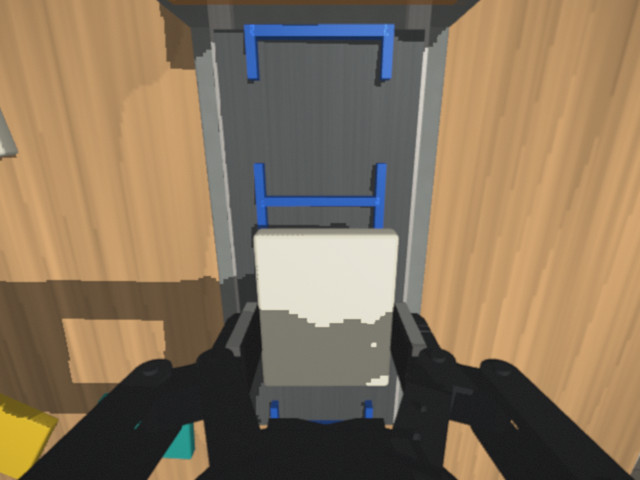

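```bash
cat >> h.py <<'E'
def held(im,W,zt,tol=.006):
    m=(np.abs(W[...,2]-zt)<tol)&(cv2.cvtColor(im,cv2.COLOR_BGR2HSV)[...,1]<70)
    m=cv2.morphologyEx(m.astype(np.uint8),cv2.MORPH_OPEN,np.ones((25,25)))>0
    p=W[m]; print('held',p.mean(0),*rect(p)); return p
E
python3 -c "
from h import *
im=cv2.imread('pics/w5.png'); W=np.load('/tmp/w5.npy')
print(np.nanmedian(W[260:300,300:350,2])); held(im,W,np.nanmedian(W[260:300,300:350,2]))
for v in (185,192,196,200,203,206,210,214): print(v,W[v,320]*1000, im[v,320])
v=180
for u in range(250,272,3): print(u,W[v,u]*1000,im[v,u])
for u in range(370,394,3): print(u,W[v,u]*1000,im[v,u])
"
```

```text
0.10403666756148922
held [0.66749425 0.00605929 0.10402561] [666.2   4. ] [58.6 75.4] 4.9
185 [661.26137024  51.19015798  30.33675409] [89 90 87]
192 [661.322942   46.8900636  29.9538947] [90 90 87]
196 [661.39238798  44.90138815  32.66649282] [110  63  41]
200 [661.49349635  43.48412355  38.24017676] [188 100  50]
203 [661.5152288   41.58815774  37.6894281 ] [187  98  49]
206 [661.45798988  38.22252879  29.95378018] [113  77  64]
210 [661.50649423  35.88520846  30.80623178] [88 87 85]
214 [661.54242776  33.28251192  30.4804349 ] [88 89 87]
250 [618.87965921  53.23991742  29.82411985] [88 88 85]
253 [620.80410745  53.34449149  30.3488916 ] [93 89 83]
256 [623.98145382  54.24001223  37.09356549] [184  96  46]
259 [626.00792433  54.45839934  38.52659021] [185  98  48]
262 [627.64833607  54.42918673  38.01148208] [179  93  44]
265 [627.99672358  53.46451424  30.10792657] [99 72 56]
268 [629.88052974  53.55718654  30.54279095] [91 92 91]
271 [631.78248051  53.67031731  31.14095141] [88 89 86]
370 [691.39424628  54.81486319  30.36207547] [70 70 68]
373 [693.23832155  54.82566849  30.13792897] [53 51 50]
376 [694.0213169   55.66102882  36.79850471] [123  68  36]
379 [695.45870982  55.92879248  38.73272478] [192 104  54]
382 [697.23173319  55.93981634  38.52237747] [193 105  55]
385 [700.24729308  55.13771149  31.48952343] [156 101  73]
388 [702.3154383   55.00874226  30.09083388] [92 93 91]
391 [704.09883175  55.06488595  30.24564141] [96 97 94]
```

servo_tool(plan=[50,-4,-5,-10,0,0,0,50,0,0,-15,0,0,0,50,0,0,-12,0,0,0,50,0,0,-3,0,0,0,50,0,0,0,0,0,0,50,0,0,0,0,0,0,50,0,0,0,0,0,0,50,0,0,0,0,0,0])

```text
time: 14.9
position: [0.6612, -0.0065, 0.0501]
ee_rot: [0.001, 0.7, 0.715, 0.0]
ft_force: [0.1, -0.3, -0.3]
gripper_width: 0.0581
grasp_force: 54.4
```

```bash
python3 -c "
from h import *
im,W=wwhite(.05,.09); cv2.imwrite('pics/w6.png',im)
z=np.nanmedian(W[260:300,300:350,2]); print(z); held(im,W,z)
b=cv2.inRange(cv2.cvtColor(im,cv2.COLOR_BGR2HSV),(105,120,100),(130,255,255))>0
b&=(W[...,2]>.035)&(W[...,2]<.043)
p=W[b]*1000
for lo,hi in((610,632),(688,710)):
  q=p[(p[:,0]>lo)&(p[:,0]<hi)&(abs(p[:,1]-40)<25)]; print('x rib',q.mean(0),len(q), q[:,1].min(),q[:,1].max())
q=p[(abs(p[:,0]-660)<22)&(abs(p[:,1]-43)<10)]; print('y rib',q.mean(0),len(q))
"
```

```text
14.9 [661.20983769  -6.46416567  50.06400897] tool y ang 1.213787037503158 [ 0.12228821 -0.3030649  -0.32620691] 0.058067589840902684 54.389392733573914
[326. 306.] 22026 [0.6619 0.0037 0.0643] [663.1  -0.9] [74.  76.2] 1.2
0.06397242446084292
held [0.66180209 0.0042864  0.06392496] [ 6.63e+02 -3.00e-01] [57.  75.6] 4.3
x rib [625.94765614  44.94334627  37.92848111] 1041 19.608945085376313 63.6106776242636
x rib [695.67649175  46.2064643   38.02517886] 1058 21.22956095689786 64.97757893291761
y rib [659.9852805   42.72576772  37.96968845] 1027
```

servo_tool(plan=[50,-1.2,-0.5,-5,0,0,0,50,0,0,-5,0,0,0,50,0,0,-5,0,0,0,50,0,0,-3,0,0,0,50,0,0,-2,0,0,0,50,0,0,-1,0,0,0,50,0,0,0,0,0,0,50,0,0,0,0,0,0])

```text
time: 15.62
position: [0.6595, -0.007, 0.0283]
ee_rot: [0.0, 0.7, 0.715, 0.0]
ft_force: [-0.5, -0.4, -0.9]
gripper_width: 0.0584
grasp_force: 54.4
```

servo_tool(plan=[64,0,0,0,0,0,0,72,0,0,0,0,0,0,85,0,0,0,0,0,0,85,0,0,5,0,0,0,85,0,0,20,0,0,0,40,0,0,25,0,0,0,0,0,0,25,0,0,0,0,0,0,0,0,0,0])

```text
time: 16.28
position: [0.664, -0.0074, 0.1105]
ee_rot: [0.005, 0.7, 0.715, 0.004]
ft_force: [0.4, -1.1, 1.2]
gripper_width: 0.051
grasp_force: 0.0
```

```bash
cat >> h.py <<'E'
def flat():
    im,W=wwhite(.036,.06)
    for ce,a,p in seg(im,W,(0,0,80),(180,50,255),.034,.06,1500):
        A=np.c_[p[:,:2]-p[:,:2].mean(0),np.ones(len(p))]; k=np.linalg.lstsq(A,p[:,2],rcond=None)[0]; print('plane',k,ce,*rect(p))
    return im,W
E
python3 -c "
from h import *
im,W=flat(); cv2.imwrite('pics/w7.png',im)"
```

```text
16.2833 [663.97663945  -7.43118103 110.45410636] tool y ang 1.2085404847334908 [ 0.43416294 -1.08062239  1.19537339] 0.050999337647762974 0.0
[317. 249.] 9296 [0.6587 0.0012 0.0396] [658.8  -1.6] [60.2 76.4] 1.3
plane [-0.0017913  -0.00256228  0.03958434] [318. 248.] [658.8  -1.6] [60.2 76.4] 1.3
```

servo_tool(plan=[85,-10,5,30,0,0,0.067,85,-33,14,10,0,0,0.067,85,-33,14,0,0,0,0,85,-33,14,0,0,0,0,85,-33,14,0,0,0,0,85,-33,14,0,0,0,0,85,-33,14,0,0,0,0,85,-32,12,0,0,0,0])

```text
time: 17.0
position: [0.4165, 0.0946, 0.142]
ee_rot: [-0.001, 0.65, 0.76, -0.001]
ft_force: [-0.1, 0.2, -0.2]
gripper_width: 0.0851
grasp_force: 0.0
```

```bash
python3 -c "
from h import *
im,W=wwhite(); im,W=wwhite()"
```

```text
17.0 [416.49936419  94.55852904 142.04741919] tool y ang 8.868958406485028 [-0.06055202  0.17093248 -0.17313982] 0.08510764129330273 0.0
[332. 231.] 5824 [0.4129 0.101  0.0094] [413.3  98.8] [59.5 75.8] 9.1
[527. 296.] 811 [0.5923 0.0699 0.0155] [592.7  64.2] [  6.2 141.1] 1.2
[510. 296.] 1848 [0.5831 0.0649 0.0077] [583.7  60.4] [ 14.5 137. ] 1.4
17.05 [408.81896503  96.16883041 139.5897537 ] tool y ang 8.962671892418975 [-5.12145092  1.80823515 -2.04003965] 0.08504963052795242 0.0
[342. 235.] 5968 [0.4258 0.0985 0.0125] [426.2  96.2] [59.9 75.4] 9.0
[538. 304.] 811 [0.6052 0.0648 0.0215] [605.4  59.2] [  6.5 144.9] 1.3
[521. 301.] 1849 [0.596  0.0624 0.0135] [596.4  57.8] [ 14.5 136.2] 1.0
```

servo_tool(plan=[85,10,0,0,0,0,0,85,3,0,0,0,0,0,85,0,0,0,0,0,0,85,0,0,0,0,0,0,85,0,0,0,0,0,0,85,0,0,0,0,0,0,85,0,0,0,0,0,0,85,0,0,0,0,0,0])

```text
time: 17.77
position: [0.4322, 0.0939, 0.1432]
ee_rot: [-0.0, 0.65, 0.76, -0.0]
ft_force: [0.1, -0.4, 0.4]
gripper_width: 0.0849
grasp_force: 0.0
```

```bash
python3 -c "
from h import *
im,W=wwhite()"
```

```text
17.7667 [432.22314845  93.89862726 143.16761707] tool y ang 8.866619778777096 [ 0.12377201 -0.39167459  0.41128834] 0.08487672724543875 0.0
[314. 227.] 5921 [0.422  0.0994 0.0119] [422.2  97.3] [59.7 75.3] 9.0
[510. 289.] 840 [0.6012 0.0707 0.02  ] [601.5  64.8] [  6.8 137.3] 1.0
[494. 286.] 1692 [0.5919 0.0689 0.0121] [592.5  64.7] [ 14.4 124.7] 1.1
```

servo_tool(plan=[85,-10,3,-33,0,0,0,85,0,0,-35,0,0,0,85,0,0,-30,0,0,0,85,0,0,-22,0,0,0,85,0,0,-15,0,0,0,85,0,0,-8,0,0,0,85,0,0,-4,0,0,0,85,0,0,0,0,0,0])

```text
time: 18.48
position: [0.422, 0.097, -0.004]
ee_rot: [-0.0, 0.65, 0.76, -0.0]
ft_force: [0.3, -0.8, 0.5]
gripper_width: 0.0852
grasp_force: 0.0
```

servo_tool(plan=[58,0,0,0,0,0,0,55,0,0,0,0,0,0,50,0,0,0,0,0,0,50,0,0,0,0,0,0,50,0,0,0,0,0,0,50,0,0,0,0,0,0,50,0,0,25,0,0,0,50,0,0,35,0,0,0])

```text
time: 19.15
position: [0.4185, 0.0967, 0.0542]
ee_rot: [-0.003, 0.65, 0.76, -0.003]
ft_force: [0.6, -0.8, -0.9]
gripper_width: 0.0586
grasp_force: 54.2
```

```bash
python3 -c "
from h import *
im,W=wwhite(.03,.13)"
```

```text
19.15 [418.45824637  96.72211392  54.2052508 ] tool y ang 8.872611509718368 [ 0.57308837 -0.78836474 -0.8845542 ] 0.05855549268558451 54.21816051006317
[327. 315.] 20632 [0.4262 0.1028 0.0764] [426.5  98.1] [70.8 76.4] 7.7
[608. 352.] 884 [0.6086 0.0773 0.0311] [608.8  73.6] [  6.5 106.2] 1.2
[631. 463.] 441 [0.6379 0.0118 0.0496] [637.4  13.7] [ 6.6 23.7] 16.4
```

servo_tool(plan=[50,0,0,35,0,0,-0.067,50,14,-10,25,0,0,-0.067,50,30,-23,0,0,0,0,50,30,-23,0,0,0,0,50,30,-23,0,0,0,0,50,30,-23,0,0,0,0,50,30,-23,0,0,0,0,50,30,-23,0,0,0,0])

```text
time: 19.87
position: [0.6174, -0.0523, 0.1163]
ee_rot: [0.0, 0.7, 0.714, 0.0]
ft_force: [0.3, 0.1, -0.3]
gripper_width: 0.0585
grasp_force: 54.3
```

servo_tool(plan=[50,25,-20,0,0,0,0,50,24,-18,0,0,0,0,50,0,0,-20,0,0,0,50,0,0,-20,0,0,0,50,0,0,-10,0,0,0,50,0,0,0,0,0,0,50,0,0,0,0,0,0,50,0,0,0,0,0,0])

```text
time: 20.53
position: [0.6657, -0.0888, 0.0673]
ee_rot: [0.001, 0.699, 0.715, 0.0]
ft_force: [0.7, 0.2, 0.2]
gripper_width: 0.0584
grasp_force: 54.2
```

```bash
python3 -c "
from h import *
im,W=wwhite(.05,.11); cv2.imwrite('pics/w8.png',im)
z=np.nanmedian(W[270:300,300:350,2]); print(z); held(im,W,z)
b=cv2.inRange(cv2.cvtColor(im,cv2.COLOR_BGR2HSV),(105,120,100),(130,255,255))>0
b&=(W[...,2]>.035)&(W[...,2]<.043)
p=W[b]*1000
for lo,hi in((610,635),(688,712)):
  q=p[(p[:,0]>lo)&(p[:,0]<hi)&(abs(p[:,1]+45)<25)]; print('x rib',q.mean(0),len(q), q[:,1].min(),q[:,1].max())
q=p[(abs(p[:,0]-660)<22)&(abs(p[:,1]+45)<10)]; print('y rib',q.mean(0),len(q))
"
```

```text
20.5333 [665.70110964 -88.79433923  67.29556977] tool y ang 1.228675447130939 [0.65646549 0.22866133 0.21423993] 0.058393731627380645 54.24894690513611
[327. 315.] 20926 [ 0.6674 -0.0833  0.0817] [668.2 -88.5] [73.6 76.4] 1.4
0.08184636247874794
held [ 0.66771797 -0.08639393  0.08180383] [666.  -88.9] [57.4 77.4] 3.7
x rib [628.47340943 -43.18367725  38.36690618] 838 -67.9777746625385 -24.40937235812747
x rib [697.40643637 -41.61420557  38.59097215] 880 -60.53485410039384 -22.877736830264375
y rib [660.04949471 -45.51648781  38.36154729] 912
```

View pics/w8.png

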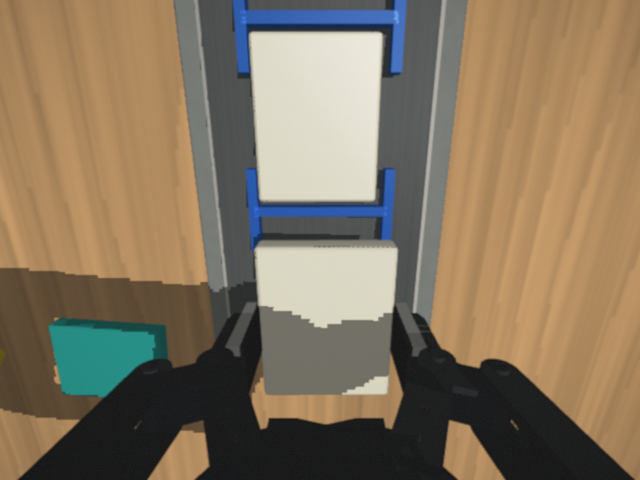

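The held board is over pocket0, and the first blank sits inside pocket1 at (315,115). I'll make a small shift and go lower.

servo_tool(plan=[50,-2.3,-0.8,-10,0,0,0,50,0,0,-10,0,0,0,50,0,0,-3,0,0,0,50,0,0,0,0,0,0,50,0,0,0,0,0,0,50,0,0,0,0,0,0,50,0,0,0,0,0,0,50,0,0,0,0,0,0])

```text
time: 21.25
position: [0.6634, -0.0899, 0.0438]
ee_rot: [0.0, 0.7, 0.715, 0.0]
ft_force: [-0.3, -0.5, -1.1]
gripper_width: 0.0584
grasp_force: 54.3
```

```bash
python3 -c "
from h import *
im,W=wwhite(.035,.09); cv2.imwrite('pics/w9.png',im)
z=np.nanmedian(W[270:300,300:350,2]); print(z); held(im,W,z)
hs=cv2.cvtColor(im,cv2.COLOR_BGR2HSV)
q=W[255:290][(abs(W[255:290,:,2]-z)<.004)&(hs[255:290,:,1]<60)]; print('edge x',q[:,0].min(),q[:,0].max(),np.percentile(q[:,0],[1,99]).mean())
b=cv2.inRange(hs,(105,120,100),(130,255,255))>0
b&=(W[...,2]>.035)&(W[...,2]<.043)
p=W[b]*1000
for lo,hi in((610,635),(688,712)):
  q=p[(p[:,0]>lo)&(p[:,0]<hi)&(abs(p[:,1]+45)<25)]; print('x rib',q.mean(0),len(q), q[:,1].min(),q[:,1].max())
q=p[(abs(p[:,0]-660)<22)&(abs(p[:,1]+45)<10)]; print('y rib',q.mean(0),len(q))
"
```

```text
21.25 [663.35584021 -89.85835888  43.78210854] tool y ang 1.2057596738690028 [-0.25911327 -0.4556126  -1.0640585 ] 0.05841592787791961 54.2715847492218
[320. 106.] 29069 [0.6601 0.0015 0.0419] [659.7  -1.6] [61.4 75.9] 1.3
[326. 315.] 21358 [ 0.6644 -0.0842  0.0579] [665.3 -93.7] [73.9 85. ] 0.8
0.05766606486050914
held [ 0.66317473 -0.08828997  0.05763719] [664.2 -89.5] [58.8 77.1] 2.4
edge x 0.6334316877119246 0.6937860868030388 0.6635890332024201
x rib [627.95087957 -43.98585473  37.83468017] 1157 -68.22780727478579 -24.233144488835233
x rib [697.21051652 -42.38884947  37.91038179] 1183 -66.68773264872068 -22.673495589651456
y rib [660.00886845 -45.28729205  37.79637234] 1138
```

servo_tool(plan=[50,0,0,-5,0,0,0,50,0,0,-4,0,0,0,50,0,0,-3,0,0,0,50,0,0,-2,0,0,0,50,0,0,-1,0,0,0,50,0,0,0,0,0,0,50,0,0,0,0,0,0,50,0,0,0,0,0,0])

```text
time: 21.97
position: [0.663, -0.0898, 0.0282]
ee_rot: [0.0, 0.7, 0.715, 0.0]
ft_force: [0.0, 0.3, -1.1]
gripper_width: 0.0586
grasp_force: 54.3
```

servo_tool(plan=[64,0,0,0,0,0,0,72,0,0,0,0,0,0,85,0,0,0,0,0,0,85,0,0,5,0,0,0,85,0,0,20,0,0,0,85,0,0,35,0,0,0,85,0,0,35,0,0,0,85,0,0,35,0,0,0])

```text
time: 22.63
position: [0.6624, -0.0897, 0.1596]
ee_rot: [-0.0, 0.7, 0.714, -0.0]
ft_force: [0.4, -0.9, 0.3]
gripper_width: 0.0852
grasp_force: 0.0
```

servo_tool(plan=[0,0,0,0,0,0,0,0,0,0,0,0,0,0,0,0,0,0,0,0,0,0,0,0,0,0,0,0,0,0,0,0,0,0,0,0,0,0,0,0,0,0,0,0,0,0,0,0,0,0,0,0,0,0,0,0])

```text
time: 23.3
position: [0.6624, -0.0897, 0.1573]
ee_rot: [-0.001, 0.7, 0.714, -0.0]
ft_force: [-0.5, 0.1, 0.0]
gripper_width: 0.0001
grasp_force: 0.0
```

```bash
python3 -c "
from h import *
im,W=flat(); cv2.imwrite('pics/w10.png',im)
for ce,a,p in seg(im,W,(110,120,40),(130,255,255),.02,.06): print('blue',ce,a,*rect(p))"
```

```text
23.3 [662.44807049 -89.69521125 157.26698566] tool y ang 1.2037042310436998 [-0.51301782  0.0611098   0.04624749] 8.698388792569341e-05 0.0
[324. 123.] 8930 [6.604e-01 2.000e-04 4.230e-02] [660.4  -1.5] [60.3 75.6] 1.2
[326. 237.] 6472 [ 0.6641 -0.087   0.0422] [664.1 -89.3] [60.  75.3] 1.3
plane [ 0.00165733 -0.00041802  0.04228367] [324. 123.] [660.4  -1.5] [60.3 75.6] 1.2
plane [ 0.00096123 -0.00484486  0.04214835] [326. 237.] [664.1 -91.2] [60.  79.3] 1.3
blue [275.  29.] 41 [625.5  59.7] [5.2 8.8] 0.4
blue [273.  60.] 46 [623.  42.] [ 2.7 21.7] 4.7
blue [292.  55.] 45 [638.9  44.7] [ 7.3 24.9] 72.1
blue [278. 168.] 46 [626.2 -33. ] [17.7  5.2] 85.4
blue [372. 189.] 121 [699.3 -44.7] [ 6.7 43.8] 1.5
blue [332. 180.] 124 [663.8 -40.4] [67.5 14.5] 9.6
blue [307. 195.] 134 [653.8 -50.2] [68.  18.2] 19.4
blue [359. 283.] 109 [ 691.4 -129.2] [40.1 21.2] 38.4
blue [354. 282.] 58 [ 688. -129.] [28.7 11.9] 29.0
```

servo_tool(plan=[0,-19,32,0,0,0,0,0,-19,32,0,0,0,0,0,-19,32,0,0,0,0,0,-19,32,0,0,0,0,0,-19,32,0,0,0,0,0,-19,32,0,0,0,0,0,-19,32,0,0,0,0,0,-19,32,0,0,0,0])

```text
time: 24.02
position: [0.5099, 0.1676, 0.1585]
ee_rot: [0.0, 0.7, 0.714, 0.0]
ft_force: [0.2, 0.0, -0.4]
gripper_width: -0.0001
grasp_force: 0.0
```

servo_tool(plan=[0,-19,31,0,0,0,0,0,-20,31,0,0,0,0,0,-19,31,0,0,0,0,0,0,0,-20,0,0,0,0,0,0,-20,0,0,0,0,0,0,-10,0,0,0,0,0,0,0,0,0,0,0,0,0,0,0,0,0])

```text
time: 24.68
position: [0.4526, 0.2588, 0.1078]
ee_rot: [-0.0, 0.7, 0.714, -0.001]
ft_force: [0.4, -0.7, 0.7]
gripper_width: -0.0001
grasp_force: 0.0
```

```bash
python3 -c "
from h import *
p=crank()
path(213,37,8,start=p);path(37,-139,8);path(-139,-315,8);path(-315,-491,8)"
```

```text
24.7333 [0.45357646 0.25900883 0.10877613] [0.48441833 0.34517398 1.41245077]
grip [452.3 295.8] [33.3 14.9] ang -178.7198604403951 R 53.71340614781378
blue [246. 288.] 79 [ 664.5 -122.9] [77.7 24.6] 3.3
blue [277. 304.] 155 [660.2 -43.2] [82.1 43.7] 0.8
blue [313. 321.] 205 [658.1  44.2] [82.2 43.3] 0.4
blue [348. 336.] 127 [656.4 122.1] [82.8 22.9] 0.4
end [554.55703901 333.59035341] [[-7, 26], [0, 23], [9, 22], [16, 17], [21, 9], [23, 1], [22, -8], [17, -16]]
end [460.11365752 257.11161104] [[10, -21], [2, -23], [-7, -22], [-15, -18], [-20, -11], [-23, -2], [-22, 6], [-18, 14]]
end [548.9920923 339.9920923] [[-12, 20], [-3, 23], [6, 23], [14, 19], [20, 12], [23, 4], [23, -5], [19, -13]]
end [466.11161104 251.11365752] [[13, -19], [5, -23], [-4, -23], [-12, -20], [-19, -14], [-23, -6], [-23, 3], [-20, 12]]
```

servo_tool(plan=[0,-7,26,-1,0,0,0,0,0,23,0,0,0,0,0,9,22,0,0,0,0,0,16,17,0,0,0,0,0,21,9,0,0,0,0,0,23,1,0,0,0,0,0,22,-8,0,0,0,0,0,17,-16,0,0,0,0])

```text
time: 25.4
position: [0.5565, 0.3355, 0.11]
ee_rot: [-0.0, 0.699, 0.715, 0.003]
ft_force: [-2.5, 1.5, 1.7]
gripper_width: -0.0001
grasp_force: 0.0
```

```bash
python3 -c "
from h import *
p=crank()"
```

```text
25.45 [0.5600705  0.33114678 0.10997844] [ 2.68116754 -0.8115975   0.43973999]
grip [561.7 311.9] [26.2 11.6] ang 14.97622450411556 R 57.658477260503545
blue [270. 301.] 89 [660.7 -59.5] [83.1 24.6] 3.1
blue [302. 317.] 147 [658.7  19.5] [82.1 42.6] 1.8
blue [340. 334.] 205 [656.5 108. ] [83.4 43.5] 1.2
```

servo_tool(plan=[0,10,-21,0,0,0,0,0,2,-23,0,0,0,0,0,-7,-22,0,0,0,0,0,-15,-18,0,0,0,0,0,-20,-11,0,0,0,0,0,-23,-2,0,0,0,0,0,-22,6,0,0,0,0,0,-18,14,0,0,0,0])

```text
time: 26.12
position: [0.4649, 0.2558, 0.1112]
ee_rot: [0.003, 0.701, 0.713, 0.005]
ft_force: [5.8, -0.7, 2.5]
gripper_width: -0.0
grasp_force: 1.8
```

```bash
python3 -c "
from h import *
p=crank()"
```

```text
26.1667 [0.46067495 0.25846568 0.11084922] [-5.26316348  0.7101281   9.81765245]
grip [457.8 275.1] [31.2 15.9] ang -155.5650018834957 R 52.94194934076378
blue [296. 314.] 91 [662.4   9.5] [76.8 25. ] 1.5
blue [330. 331.] 164 [658.4  88.1] [81.4 43.3] 1.2
```

servo_tool(plan=[0,-12,20,0,0,0,0,0,-3,23,0,0,0,0,0,6,23,0,0,0,0,0,14,19,0,0,0,0,0,20,12,0,0,0,0,0,23,4,0,0,0,0,0,23,-5,0,0,0,0,0,19,-13,0,0,0,0])

```text
time: 26.83
position: [0.5524, 0.3414, 0.1093]
ee_rot: [-0.001, 0.699, 0.715, 0.002]
ft_force: [-2.2, 2.0, 1.9]
gripper_width: -0.0002
grasp_force: 0.0
```

```bash
python3 -c "
from h import *
p=crank()"
```

```text
26.8833 [0.55660586 0.33765198 0.10934968] [2.41440471 1.03488474 0.49259911]
blue [325. 328.] 105 [658.8  78.8] [79.4 24.4] 1.7
```

servo_tool(plan=[0,13,-19,0,0,0,0,0,5,-23,0,0,0,0,0,-4,-23,0,0,0,0,0,-12,-20,0,0,0,0,0,-19,-14,0,0,0,0,0,-23,-6,0,0,0,0,0,-23,3,0,0,0,0,0,-18,11,0,0,0,0])

```text
time: 27.55
position: [0.4731, 0.2479, 0.111]
ee_rot: [0.003, 0.701, 0.713, 0.004]
ft_force: [4.6, 1.1, 5.5]
gripper_width: -0.0001
grasp_force: 2.1
```

```bash
python3 -c "
from h import *
p=crank(); path(np.degrees(np.arctan2(*(p-hub)[::-1]))-360,-518,6)"
```

```text
27.6 [0.46910897 0.25013373 0.11081645] [-2.69726652  0.13531001 10.32913058]
grip [463.1 267.4] [28.1 14.8] ang -145.39522925190366 R 52.12072524437855
end [449.62722164 274.22391912] [[-4, 3], [-4, 4], [-3, 4], [-3, 4], [-3, 5], [-2, 5]]
```

servo_tool(plan=[0,-5,3,0,0,0,0,0,-4,4,0,0,0,0,0,-4,4,0,0,0,0,0,-3,4,0,0,0,0,0,-3,4,0,0,0,0,0,-1,3,0,0,0,0,0,0,0,0,0,0,0,0,0,0,0,0,0,0])

```text
time: 28.27
position: [0.4522, 0.2714, 0.1108]
ee_rot: [0.001, 0.7, 0.714, 0.003]
ft_force: [-0.9, 0.6, 8.6]
gripper_width: -0.0002
grasp_force: 0.3
```

```bash
python3 -c "
from h import *
p=crank()"
```

```text
28.3167 [0.45220796 0.27140705 0.11075743] [-0.95243039 -0.12098585  7.79650179]
grip [453.  291.9] [31.7 15.9] ang -174.50355566725403 R 53.24481195384204
```

servo_tool(plan=[0,0,2,0,0,0,0,0,0,2,0,0,0,0,0,0,1.5,0,0,0,0,0,0,1.5,0,0,0,0,0,0,0,0,0,0,0,0,0,0,0,0,0,0,0,0,0,0,0,0,0,0,0,0,0,0,0,0])

```text
time: 28.98
position: [0.4519, 0.2749, 0.1108]
ee_rot: [0.003, 0.7, 0.715, -0.0]
ft_force: [-3.1, -9.8, 13.3]
gripper_width: -0.0001
grasp_force: 5.5
```

```bash
python3 -c "
from h import *
p=crank()"
```

```text
29.0333 [0.4519825  0.27496255 0.11087999] [-1.94137261 -9.7014245  13.26522502]
grip [452.3 296.8] [15.  32.8] ang -179.78660888418446 R 53.700372438187046
```

servo_tool(plan=[0,0,2,0,0,0,0,0,0,1,0,0,0,0,0,0,0,0,0,0,0,0,0,0,0,0,0,0,0,0,0,0,0,0,0,0,0,0,0,0,0,0,0,0,0,0,0,0,0,0,0,0,0,0,0,0])

```text
time: 29.7
position: [0.4519, 0.2749, 0.1109]
ee_rot: [0.005, 0.699, 0.715, -0.003]
ft_force: [-1.2, -18.7, 16.2]
gripper_width: -0.0001
grasp_force: 9.3
```

servo_tool(plan=[0,0,-5,0,0,0,0,0,0,-8,0,0,0,0,0,0,-5,20,0,0,0,0,0,0,35,0,0,0,0,0,0,35,0,0,0,0,0,-35,20,0,0,0,0,0,-35,0,0,0,0,0,0,-30,0,0,0,0])

```text
time: 30.37
position: [0.451, 0.1611, 0.2201]
ee_rot: [0.002, 0.699, 0.715, 0.002]
ft_force: [0.4, 0.2, -0.7]
gripper_width: -0.0001
grasp_force: 0.0
```

```bash
python3 -c "
from h import *
p=crank(); im,W=cloud('scene'); cv2.imwrite('pics/end.png',im)
for ce,a,p in seg(im,W,(0,90,20),(15,255,90),.008,.03): print('fin',ce,a,p.mean(0),*rect(p))
for n in ['scene','side']:
  for l in ['pocket0','blank0','finished']: print(n,l,[(np.round(r['box']),round(r['confidence'],2)) for r in recognise(n,l)])
"
```

```text
30.4167 [0.45003815 0.1563699  0.21856238] [ 1.09660143 -1.83456901 -0.82161496]
grip [453.1 294.8] [32.  14.5] ang -177.6185610631318 R 52.945726928620005
fin [198. 205.] 462 [ 0.51155803 -0.39849143  0.0136563 ] [ 509.8 -399. ] [57.2 75.4] 1.1
fin [515. 281.] 310 [0.33282267 0.38820211 0.0206796 ] [327.7 388.4] [ 24.4 100.9] 70.6
fin [470. 472.] 49 [0.77972427 0.43769119 0.02298454] [779.9 438.8] [28.5  6.6] 68.6
scene pocket0 []
scene blank0 [(array([280., 192., 314., 220.]), 0.97), (array([206., 139., 238., 164.]), 0.77), (array([251., 230., 293., 259.]), 0.71), (array([433., 226., 462., 250.]), 0.59)]
scene finished [(array([183., 190., 219., 218.]), 0.81)]
side pocket0 [(array([337., 227., 416., 283.]), 0.74)]
side blank0 [(array([310., 396., 354., 429.]), 0.81), (array([294., 281., 321., 295.]), 0.79), (array([295., 304., 324., 331.]), 0.77), (array([215., 245., 244., 262.]), 0.76), (array([337., 290., 370., 312.]), 0.72), (array([271., 250., 301., 269.]), 0.67), (array([334., 230., 415., 280.]), 0.28)]
side finished [(array([266., 175., 423., 296.]), 0.59), (array([361., 241., 387., 258.]), 0.53)]
```

View pics/end.png

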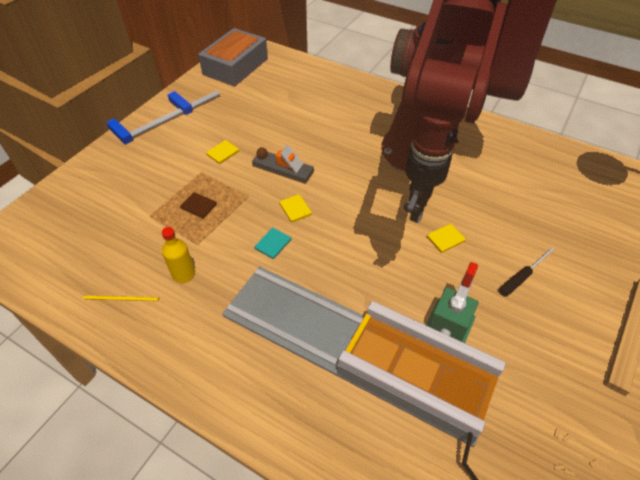

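The tray is home with both blanks visible through the amber panel at (378,350) and (418,370). The brown board is on the mat at (198,205), and no white board is left on the bench. I'm handing in.

```bash
python3 -c "
from rig import order
print(order.hand_in())"
```

```text
the job is handed in; nothing more can be done
None
```

The job is handed in: the finished board lies flat on the cork mat, both white blanks (only two were there) sit level in pockets of their own, and the tray is cranked fully home under the hood; I released them at the tray floor and measured them level instead of pressing them down.

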